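Put the rubber stamp away in its holder

TASK

Two low aluminium stamp holders are fixed to the worktop and one already has a stamp parked in it. Take the rubber stamp that stands nearest on the left of the holders (not the one farther left, beyond the dark flat ink pad) by its knob and slide it, upright and low on the worktop, in through the open front of the empty holder, its wooden base passing under the two lips, until it stands square and fully home at the back stop; then let go. Leave the brass check weight where it stands.

Things in the scene. Friction and masses are not known exactly. Their poses are not given: they have to be found in the camera images.
- stamp_knob (a point): The loose rubber stamp, upright on the worktop: wooden base 22 (x) x 52 (y) x 20 mm high, black round grip above, 78 mm high in all. The point is mid-knob on its upright axis, 60 mm above the underside, knob 30 mm across: grip here, fingertips over 32 mm above the worktop to clear the holder's lips. z up; both ways round are alike.
- dock_free: Empty aluminium holder, fixed, no floor. Origin on the worktop mid-channel; x from open front to back stop. Channel 62 mm wide, x -35 to +35 mm (stop); flared mouth in front, to x -51. Two lips over it, underside 26, top 29 mm high, leave a 36 mm slot along the middle for the grip. Outer feet to y +-47. The base's 52 mm side goes across (stamp x along holder x); fully home its axis is at x +24.
- dock_taken: A second holder of the same shape and frame, fixed, with another stamp (78 mm high) parked and fixed in it. Not to be used.
- check_weight: A brass check weight, 30 mm wide, 40 mm high, loose on the worktop; origin at the centre of its underside. A bystander: leave it.
Things that resemble listed ones, but are neither listed nor needed, are in the scene too. What is shaped like the part that bears stamp_knob but orange is not meant.

How it is judged (in metres and radians):
On the way:
1. the stamp is in the empty holder's mouth: axis 50 to 10 mm in front of its middle, within 14 mm of the centre line, lifted under 10 mm, upright, long side across within 25 degrees (x of stamp_knob in the frame of dock_free between -0.05 and -0.01 m and y of stamp_knob in the frame of dock_free between -0.014 and 0.014 m and height (world z) of stamp_knob below 0.07 m and angle between stamp_knob's own z axis and vertical below 0.25 rad and angle between the x axis of stamp_knob and the x axis of dock_free, either way round below 0.436 rad), for 0.05 s.
At the end, for the whole second after the job is handed in: The stamp stands upright (within 7 degrees) on the worktop inside the empty holder, its knob axis within 12 mm of the fully home place along the channel and within 12 mm of its middle, square to it within 15 degrees, released and at rest (x of stamp_knob in the frame of dock_free between 0.012 and 0.032 m and y of stamp_knob in the frame of dock_free between -0.012 and 0.012 m and height (world z) of stamp_knob between 0.055 and 0.065 m and angle between stamp_knob's own z axis and vertical below 0.12 rad and angle between the x axis of stamp_knob and the x axis of dock_free, either way round below 0.26 rad and linear speed of stamp below 0.02 m/s); the robot touches nothing.
It fails at once if the brass check weight is moved more than 30 mm (distance of check_weight from where it was at the start of the episode above 0.03 m).
It also fails if it takes over 38 s, if anything falls off the work surface, if the arm or the gripper's body presses on something with over 40 N, if the wrist force passes 120 N, or if a joint passes its speed limit or range.

ROBOT

A 6-joint arm with a two-finger parallel gripper is mounted at the origin on a cart in front of the work surface, level with it; the furniture and walls round the work are solid. World frame = base frame: x ahead of the robot, y to its left, z up, the work surface at z = 0. Lengths are in mm, angles in degrees, forces in N, time in s.
With the tool pointing down it reaches from about 350 to 850 mm from the base axis. Payload 8.1 kg.
Tool frame: the origin (TCP) lies midway between the tips of the shut fingers; the grasp point (between the pads) lies 19 mm behind it; x points along the fingers, z is the direction in which the jaws open and shut, and the axes are right-handed (so a half turn about x gives the same grasp; the last joint's range is limited). The gripper opens to 85 mm and grips with 20 to 120 N. Pads are 22 mm wide; open, the fingers measure 114 mm over their backs; the gripper's body (76 mm by 85 mm) begins 54 mm behind the grasp point. The pads swing forward as they close: fully open they stand 13 mm farther back than shut.
Start: joints at [66.497, 7.471, 85.268, -0, 87.261, -4.893], TCP at [191.45, 568.641, 231.292] pointing down, gripper open.
Joint ranges: [-169.43, 169.43], [-51.17, 129.36], [1.28, 143.12], [-76.62, 256.62], [0, 156.53], [-152.29, 152.29]. Speed limits (degrees/s): [136.94, 136.94, 159.86, 180, 180, 180].

INTERFACE

Orientations are given as [roll, pitch, yaw] about the fixed x, y, z axes, in that order (R = Rz(yaw) Ry(pitch) Rx(roll)).
In Python, from bench import r gives the robot as it stands. The module is installed in compiled form; this text tells all that it offers.
- The arm moves only by the tool servo_tool, never from a script. Its argument "commands" is a list that holds one entry, the list of rows, each a list of 7 numbers: the closure in counts, from 0 (fully open) to 255 (shut), then the shift along the tool's x, y, z in cm, then the turn, a rotation vector about the tool's x, y, z in degrees. A call has 1 to 8 rows; each row is the pose to reach, as a shift and turn from the pose commanded when the call began, along the tool's axes at that moment; what a row does not reach only later rows make up. A row lasts 1/10 s, in which the tool goes at most 50 mm and 8.59 degrees, less where a joint would pass 70% of its speed; a pose out of reach is approached as far as the arm can. A call with a gripper value outside its range is refused whole. The fingers move at their own pace and stop on an object; "force" is the grip in N (left out, the last holds). Time passes only in rows, so rows that repeat a pose let the fingers close. It gives the time, the measured TCP pose, the force and the opening at its end, in the units of the state.
- r.sense(): the state, without advancing time (a new reading comes with each control period).
- r.snapshot(name): name is "side" or "top" or "wrist"; returns (picture, depth): 420x560x3 uint8, red, green, blue; 420x560 float32, mm along the optical axis (not along the pixel's ray), 0 where there is no reading.
- r.calibration(name): a dict with "fx", "fy", "cx", "cy" (pixels), "pose" (4x4, takes a point from camera to world coordinates). Camera axes: x right, y down, z forward; pixel columns grow to the right and rows downward; lengths in mm; the calibration is good to about 2 mm. A picture is of the moment at which its call begins: read the wrist's pose just before it. calibration takes no time and is no camera call; for the wrist camera it gives the pose at the moment of the call.
- r.hand_in(): hands the job in, once; it reports no verdict.
The state is a dict: "time": time; "joint_pos": joint angles; "qd": joint speeds; "joint_efforts": joint torques, N m; "tool_pos": TCP position; "tcp_rot": TCP orientation; "ft_force": force on the tool from outside, world axes, zero at the start; "wrist_torque": the same for the moment, N m; "finger_gap": finger opening in mm.
Only numpy, scipy, OpenCV 4.12 (cv2) and the standard library are available. Lean on these libraries where they do the work, as an engineer would, in place of code of your own. Each camera call takes 0.05 s, during which the arm holds its last target.

## Working session

There is one attempt and no reset: what is moved stays moved. The work goes in short steps, Python scripts to look and compute and a tool call to move; the robot and the scene stay as the last step left them, time stands still between calls to the robot, and variables do not carry over. Pictures are saved under pics/ and viewed, and the job is handed in when it is done.

Besides the shell and the picture viewer there is one more tool, called after "Call:" in YAML: its name, and indented under it one key for each argument. servo_tool: Moves the arm, as the interface text tells. Its arguments: {"type":"object","properties":{"commands":{"type":"array","items":{"type":"array","items":{"type":"array","items":{"type":"number"}}}},"force":{"type":"number"}},"required":["commands"]}

```bash
mkdir -p pics
python3 - <<'E'
from bench import r
import cv2,numpy as np
s=r.sense();print({k:np.round(v,2).tolist() for k,v in s.items()})
for n in ["top","side"]:
    p,d=r.snapshot(n);c=r.calibration(n)
    cv2.imwrite(f"pics/{n}0.png",p[...,::-1]);np.savez(f"pics/{n}0.npz",p=p,d=d,**{k:c[k] for k in c})
    print(n,c)
E
```

```text
{'time': 0.0, 'joint_pos': [66.5, 7.51, 85.33, -0.0, 87.26, -4.89], 'qd': [-0.02, -0.01, -0.01, 0.1, 0.05, 0.0], 'joint_efforts': [0.0, -56.94, -50.06, -0.0, 0.01, 0.0], 'tool_pos': [191.21, 568.12, 230.22], 'tcp_rot': [175.3, 89.89, -113.31], 'ft_force': [-0.72, -0.92, -0.3], 'wrist_torque': [0.01, -0.02, 0.01], 'finger_gap': 85.21}
top {'fx': 481.14376532229545, 'fy': 481.14376532229545, 'cx': 276.93871699872614, 'cy': 212.59702403260712, 'pose': array([[ 1.80074803e-03, -9.92856275e-01,  1.19302866e-01,
         3.74477555e+02],
       [-9.99985172e-01, -1.17472712e-03,  5.31744256e-03,
         2.12005899e+02],
       [-5.13930790e-03, -1.19310672e-01, -9.92843669e-01,
         1.02436893e+03],
       [ 0.00000000e+00,  0.00000000e+00,  0.00000000e+00,
         1.00000000e+00]])}
side {'fx': 424.4790386996844, 'fy': 424.4790386996844, 'cx': 276.3712697628804, 'cy': 213.0692041863827, 'pose': array([[ 8.37299109e-01, -3.38377999e-01,  4.29453761e-01,
         1.32514072e+02],
       [-5.46744895e-01, -5.17523558e-01,  6.58209227e-01,
        -3.18134358e+02],
       [-4.71083024e-04, -7.85919650e-01, -6.18328457e-01,
         5.97950961e+02],
       [ 0.00000000e+00,  0.00000000e+00,  0.00000000e+00,
         1.00000000e+00]])}
```

View pics/top0.png

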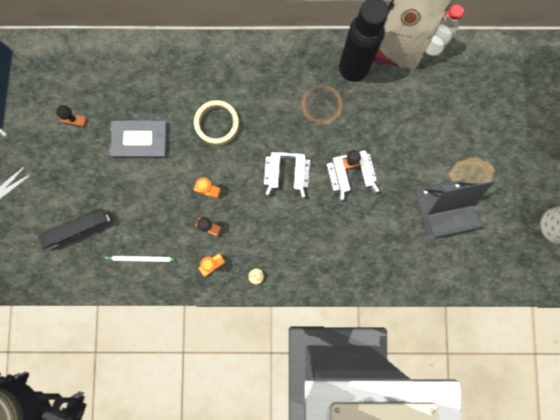

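View pics/side0.png

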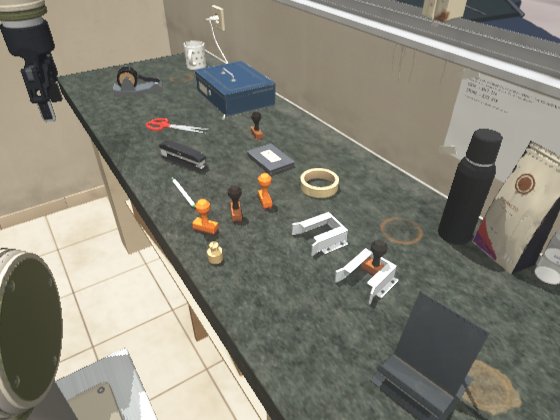

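Candidates in the top image: the black-knob stamp at (207,226), the orange decoys at (206,187) and (211,264), the far black one beyond the ink pad at (68,115), and the parked one at (354,158). I choose (207,226). The empty holder is at (287,172) with its mouth facing down in the image, and the weight is at (257,276).

```bash
cat > h.py <<'E'
import numpy as np,cv2
def load(n):
    z=np.load(f"pics/{n}.npz");p,d=z['p'],z['d'].astype(float)
    v,u=np.mgrid[:420,:560]
    X=np.stack([(u-z['cx'])/z['fx']*d,(v-z['cy'])/z['fy']*d,d],-1)
    W=X@z['pose'][:3,:3].T+z['pose'][:3,3]; W[d==0]=np.nan
    return p,d,W
def pix(z,P):
    q=(np.asarray(P,float)-z['pose'][:3,3])@z['pose'][:3,:3]
    return q[...,:2]/q[...,2:]*[z['fx'],z['fy']]+[z['cx'],z['cy']]
E
python3 - <<'E'
from h import *
p,d,W=load("top0")
c=cv2.resize(p[140:300,180:390,::-1],None,fx=3.8,fy=3.7,interpolation=cv2.INTER_CUBIC);cv2.imwrite("pics/crop0.png",c)
q,_,V=load("side0")
cv2.imwrite("pics/crop1.png",cv2.resize(q[160:310,180:410,::-1],None,fx=3.4,fy=3.4,interpolation=cv2.INTER_CUBIC))
print("table z", np.nanmedian(W[200:220,240:260,2]), np.nanmedian(V[250:270,130:140,2]))
for n,(A,B) in {"top":(W,p),"side":(V,q)}.items():
    x,y,z=A[...,0],A[...,1],A[...,2]
    # tall points near target
    for lab,(x0,x1,y0,y1,z0,z1) in {"knob":(300,420,310,400,45,85),"knobUpper":(300,420,310,400,70,85),"base":(300,420,310,400,6,24),"dock":(400,540,130,250,20,34),"weight":(200,320,200,300,25,50),"knobcheck_or":(220,320,300,400,6,85)}.items():
        m=(x>x0)&(x<x1)&(y>y0)&(y<y1)&(z>z0)&(z<z1)
        if m.sum()<3: print(n,lab,m.sum());continue
        P=A[m]; (cx,cy),(w,h),a=cv2.minAreaRect(P[:,:2].astype(np.float32))
        print(n,lab,m.sum(),"mean",P.mean(0).round(1),"z",P[:,2].min().round(1),P[:,2].max().round(1),"rect",np.round([cx,cy,w,h,a],1))
E
```

```text
table z -1.1487381582924172 -860.2253000576407
top knob 193 mean [386.6 353.6  71.9] z 57.0 82.1 rect [3.869e+02 3.545e+02 2.760e+01 2.970e+01 1.000e-01]
top knobUpper 133 mean [386.4 354.2  74.1] z 70.1 82.1 rect [385.8 354.8  24.   25.4  89.9]
top base 131 mean [388.8 348.4  18.1] z 6.3 22.2 rect [386.2 354.4  21.7  52.1  36.6]
top dock 18 mean [535.1 197.6  26.7] z 21.8 30.6 rect [535.9 201.4  78.    8.1  86.4]
top weight 0
top knobcheck_or 0
side knob 184 mean [384.5 346.6  67.3] z 46.0 78.3 rect [385.2 350.4  23.8  29.   62.6]
side knobUpper 77 mean [386.  349.4  74.3] z 70.3 78.3 rect [386.7 350.   22.5  22.3  64.1]
side base 239 mean [385.2 348.1  16.3] z 6.1 24.0 rect [387.5 352.6  23.6  51.1  35. ]
side dock 33 mean [535.5 191.8  25.5] z 20.1 31.7 rect [537.  199.6  78.5  10.1  86.1]
side weight 0
side knobcheck_or 0
```

View pics/crop0.png

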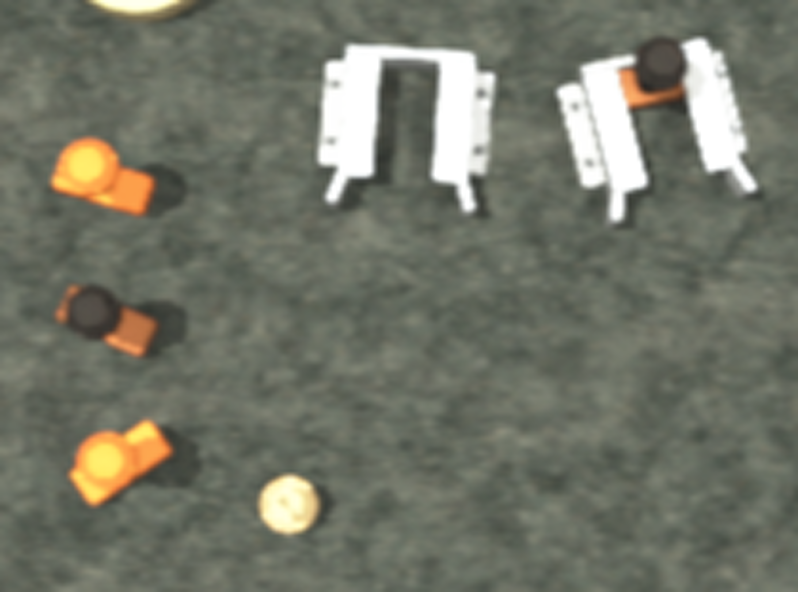

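View pics/crop1.png

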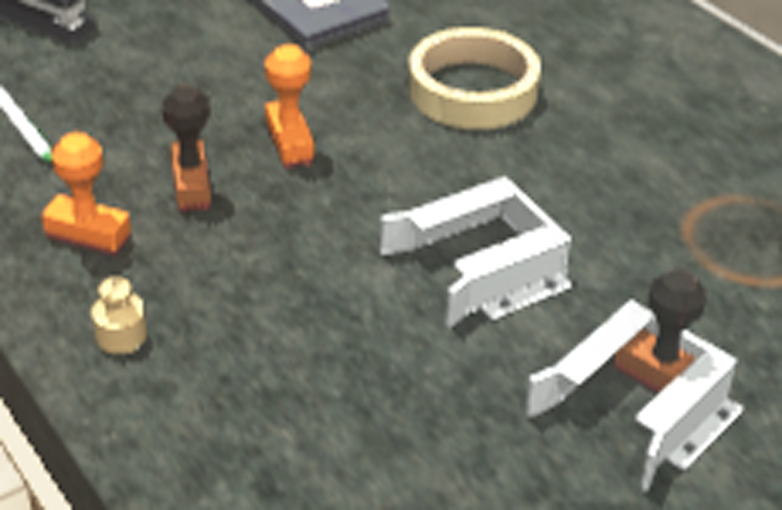

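Run:
```python
from h import *
def long(P):
    r=cv2.minAreaRect(P[:,:2].astype(np.float32));b=cv2.boxPoints(r);e=[b[1]-b[0],b[2]-b[1]];e.sort(key=np.linalg.norm)
    return np.round(r[0],1),np.round([np.linalg.norm(e[0]),np.linalg.norm(e[1])],1),"long axis deg",round(np.degrees(np.arctan2(e[1][1],e[1][0]))%180,1)
for n in ["top0","side0"]:
    p,d,A=load(n);x,y,z=A[...,0],A[...,1],A[...,2]
    def sel(x0,x1,y0,y1,z0,z1): return (x>x0)&(x<x1)&(y>y0)&(y<y1)&(z>z0)&(z<z1)
    for lab,a in {"baseAll":(340,430,310,400,6,24),"baseTop":(340,430,310,400,17,23),"lips":(440,570,130,250,26,35),"holder":(420,590,120,260,4,40),"taken":(420,590,0,110,4,40),"weight":(240,330,200,300,10,50),"or1":(420,520,310,410,6,100),"or2":(270,345,310,410,6,100)}.items():
        m=sel(*a);P=A[m]
        if len(P)>3: print(n,lab,len(P),P.mean(0).round(1),long(P), P.min(0).round(0),P.max(0).round(0))
    # dock lip edges: per row
    m=sel(420,590,120,260,22,36)
    Q=A[m]
    for xx in range(440,570,8):
        s=Q[(Q[:,0]>=xx)&(Q[:,0]<xx+8)]
        if len(s): 
            ys=np.sort(s[:,1]); g=np.diff(ys);i=g.argmax() if len(g) else 0
            print(xx,len(s),ys[0].round(1),ys[i].round(1),ys[min(i+1,len(ys)-1)].round(1),ys[-1].round(1))
```

```text
top0 baseAll 131 [388.8 348.4  18.1] (array([386.2, 354.4]), array([21.7, 52.1], dtype=float32), 'long axis deg', np.float32(126.6)) [365. 328.   6.] [408. 379.  22.]
top0 baseTop 105 [388.8 349.3  19.2] (array([386.2, 354.5]), array([21.3, 52. ], dtype=float32), 'long axis deg', np.float32(126.3)) [365. 330.  17.] [408. 379.  22.]
top0 lips 174 [556.4 198.4  28.3] (array([552.5, 200.1]), array([40. , 77.8], dtype=float32), 'long axis deg', np.float32(85.3)) [530. 163.  26.] [570. 240.  32.]
top0 holder 414 [562.5 199.2  25. ] (array([511.5, 193.7]), array([ 99.3, 168.4], dtype=float32), 'long axis deg', np.float32(8.7)) [424. 136.   4.] [590. 252.  33.]
top0 taken 460 [562.8  59.4  24.4] (array([515.7,  56.8]), array([ 96.4, 149.3], dtype=float32), 'long axis deg', np.float32(178.4)) [441.   8.   4.] [590. 107.  33.]
top0 or1 302 [464.2 358.9  51.5] (array([467. , 364.1]), array([28.5, 52.5], dtype=float32), 'long axis deg', np.float32(63.7)) [448. 337.   7.] [486. 390.  80.]
528 10 162.7 167.0 238.3 240.5
536 15 164.7 169.1 236.2 240.3
544 40 166.9 181.7 219.4 238.3
552 63 166.8 18
[... 557 characters left out ...]
6.] [570. 239.  32.]
side0 holder 584 [561.5 192.7  20.4] (array([561.6, 193.8]), array([60.5, 88. ], dtype=float32), 'long axis deg', np.float32(86.6)) [529. 149.   4.] [590. 239.  32.]
side0 taken 555 [560.8  51.   23.5] (array([561. ,  47.9]), array([66.9, 81.3], dtype=float32), 'long axis deg', np.float32(98.2)) [523.   6.   4.] [590.  93.  31.]
side0 or1 360 [463.6 354.8  42.8] (array([466.9, 360.8]), array([28.3, 52. ], dtype=float32), 'long axis deg', np.float32(58.0)) [447. 335.   6.] [486. 389.  78.]
528 18 160.6 166.5 234.7 238.5
536 24 161.5 165.8 233.7 237.1
544 42 163.5 180.5 218.7 235.8
552 48 163.8 179.8 216.8 232.9
560 52 163.2 180.9 215.9 234.6
568 53 162.0 180.2 214.4 232.1
```

The coordinates show that the x=386 cluster is the lower orange decoy and the "or1" cluster at x≈467 is the black target. I'll refit with the right windows and a colour check.

Run:
```python
from h import *
def long(P):
    r=cv2.minAreaRect(P[:,:2].astype(np.float32));b=cv2.boxPoints(r);e=[b[1]-b[0],b[2]-b[1]];e.sort(key=np.linalg.norm)
    return np.round(r[0],1),np.round([np.linalg.norm(e[0]),np.linalg.norm(e[1])],1),"long axis deg",round(float(np.degrees(np.arctan2(e[1][1],e[1][0]))%180),1)
for n in ["top0","side0"]:
    p,d,A=load(n);x,y,z=A[...,0],A[...,1],A[...,2]
    def sel(x0,x1,y0,y1,z0,z1): return (x>x0)&(x<x1)&(y>y0)&(y<y1)&(z>z0)&(z<z1)
    for lab,a in {"baseAll":(425,510,320,410,6,24),"baseTop":(425,510,320,410,17,23),"knob":(425,510,320,410,48,85),"knobtop":(425,510,320,410,70,85),"lips":(520,650,130,260,26,34),"holder":(500,650,120,260,8,40),"feet":(500,650,120,260,2,8),"taken":(500,650,0,110,22,40),"weight":(310,410,210,310,10,60),"or_up":(520,600,310,410,6,100)}.items():
        m=sel(*a);P=A[m]
        if len(P)>3: print(n,lab,len(P),p[m].mean(0).round(),P.mean(0).round(1),long(P), P.min(0).round(0),P.max(0).round(0))
    Q=A[sel(500,650,120,260,20,36)]
    for xx in range(520,640,8):
        s=Q[(Q[:,0]>=xx)&(Q[:,0]<xx+8)]
        if len(s)>1: 
            ys=np.sort(s[:,1]); g=np.diff(ys);i=g.argmax()
            print(xx,len(s),ys[0].round(1),ys[i].round(1),ys[i+1].round(1),ys[-1].round(1))
```

```text
top0 baseAll 115 [179. 113.  72.] [461.1 352.4  18.3] (array([467. , 364.1]), array([21.9, 52.5], dtype=float32), 'long axis deg', 64.9) [448. 337.   7.] [486. 390.  24.]
top0 baseTop 89 [184. 115.  73.] [461.3 352.9  19.2] (array([467. , 364.2]), array([21.5, 51.5], dtype=float32), 'long axis deg', 65.1) [448. 339.  17.] [486. 390.  22.]
top0 knob 187 [80. 70. 61.] [466.1 362.9  71.9] (array([467.1, 364.4]), array([28.5, 30. ], dtype=float32), 'long axis deg', 64.2) [452. 349.  59.] [480. 379.  80.]
top0 knobtop 131 [77. 70. 62.] [466.8 363.6  74.1] (array([467.1, 364.3]), array([24.2, 26.6], dtype=float32), 'long axis deg', 151.4) [452. 350.  70.] [480. 377.  80.]
top0 lips 522 [253. 253. 253.] [583.4 197.9  28.4] (array([577., 198.]), array([77.8, 89.3], dtype=float32), 'long axis deg', 175.3) [530. 162.  26.] [621. 240.  33.]
top0 holder 668 [247. 247. 247.] [584.2 198.   27. ] (array([576. , 196.3]), array([82.3, 90.5], dtype=float32), 'long axis deg', 175.9) [529. 153.   8.] [622. 240.  33.]
top0 feet 291 [163. 166. 159.] [577.5 193.6   3.3] (array([573.7, 188.2]), array([135.6
[... 2369 characters left out ...]
5.6  25. ] (array([363.1, 258.8]), array([26.9, 29.7], dtype=float32), 'long axis deg', 151.0) [349. 245.  10.] [378. 276.  41.]
side0 or_up 342 [219. 137.  67.] [542.6 359.3  41.7] (array([545.4, 363.3]), array([29.7, 50.8], dtype=float32), 'long axis deg', 62.3) [528. 339.   6.] [560. 393.  78.]
528 20 160.6 166.5 234.7 239.0
536 28 161.5 165.8 233.7 237.1
544 46 163.5 180.5 218.7 235.8
552 50 163.8 179.8 216.8 232.9
560 54 162.5 180.9 215.9 234.6
568 55 162.0 180.2 214.4 232.1
576 47 161.6 177.6 214.8 232.6
584 56 161.0 179.0 214.1 234.4
592 51 160.6 178.0 214.9 230.6
600 50 160.4 177.4 213.5 230.4
608 49 159.5 177.2 213.2 230.7
616 83 159.7 218.2 222.0 229.3
624 2 219.5 219.5 226.8 226.8
```

```bash
cat >> h.py <<'E'
from scipy.spatial.transform import Rotation as Ro
def plan(s,pos,jawdeg):
    R=Ro.from_euler('xyz',s['tcp_rot'],degrees=True)
    best=None
    for k in (0,180):
        a=np.radians(jawdeg+k);z=np.array([np.cos(a),np.sin(a),0]);x=np.array([0,0,-1.]);y=np.cross(z,x)
        T=Ro.from_matrix(np.c_[x,y,z]);rv=(R.inv()*T).as_rotvec(degrees=True)
        if best is None or np.linalg.norm(rv)<np.linalg.norm(best):best=rv
    return R.inv().apply(np.array(pos)-s['tool_pos'])/10,best
E
python3 - <<'E'
from h import *
from bench import r
s=r.sense();R=Ro.from_euler('xyz',s['tcp_rot'],degrees=True).as_matrix();print(R.round(3))
for pos,j in (((467,363,130),-25),((467,363,39),-25),((508,203,42),-4)):
    a,b=plan(s,pos,j);print(a.round(2),b.round(2))
E
```

```text
[[-0.001 -0.948  0.319]
 [-0.002  0.319  0.948]
 [-1.     0.    -0.002]]
[ 10.04 -32.68 -10.63] [-8.361e+01 -7.000e-02 -8.000e-02]
[ 19.14 -32.68 -10.61] [-8.361e+01 -7.000e-02 -8.000e-02]
[ 18.87 -41.68 -24.47] [ 7.539e+01 -9.000e-02  6.000e-02]
```

Call:
servo_tool:
  commands:
    - [[80,0,-4,-1.3,8,0,0],[80,1,-8,-2.6,16,0,0],[80,2,-12,-3.9,24,0,0],[80,3,-16,-5.2,32,0,0],[80,4,-20,-6.5,40,0,0],[80,5,-24,-7.8,48,0,0],[80,6,-28,-9.1,56,0,0],[80,6,-32,-10.4,64,0,0]]
  force: 40

```text
time: 0.9
tool_pos: [461.6, 365.9, 168.9]
tcp_rot: [-154.2, 89.8, -147.2]
ft_force: [0.2, 1.0, -0.6]
finger_gap: 58.5
```

Run:
```python
from h import *
from bench import r
s=r.sense();print(s['tool_pos'].round(1) if hasattr(s['tool_pos'],'round') else s['tool_pos'],s['joint_pos'],s['finger_gap'])
a,b=plan(s,(467,363,130),-25);print(a.round(2),b.round(2))
```

```text
[461.6 365.9 168.9] [3.34190225e+01 8.07679741e+00 9.11833629e+01 2.11889614e-03
 8.09454774e+01 2.63592730e+01] 58.50436492845168
[ 3.89 -0.35  0.51] [32.06 -0.16  0.14]
```

Call:
servo_tool:
  commands:
    - [[80,1,0,0.3,8,0,0],[80,2,-0.2,0.4,16,0,0],[80,3,-0.3,0.5,24,0,0],[80,3.5,-0.35,0.5,32,0,0],[80,3.5,-0.35,0.5,32,0,0],[80,3.5,-0.35,0.5,32,0,0]]

```text
time: 1.5
tool_pos: [466.7, 365.0, 136.1]
tcp_rot: [-122.8, 90.0, -147.1]
ft_force: [-0.1, -0.1, 1.0]
finger_gap: 58.8
```

```bash
cat > wr.py <<'E'
from h import *
from bench import r
import sys
nm=sys.argv[1]
s=r.sense();print(np.round(s['tool_pos'],1),np.round(s['tcp_rot'],1),np.round(s['finger_gap'],1))
c=r.calibration('wrist');p,d=r.snapshot('wrist');cv2.imwrite(f"pics/{nm}.png",p[...,::-1]);np.savez(f"pics/{nm}.npz",p=p,d=d,**c)
_,_,A=load(nm);x,y,z=A[...,0],A[...,1],A[...,2]
dark=(p.max(-1)<130)
m=(abs(x-467)<35)&(abs(y-363)<35)&(z>50)&(z<85)
P=A[m];print(len(P),P.mean(0).round(1),cv2.minAreaRect(P[:,:2].astype(np.float32)))
m=(abs(x-467)<35)&(abs(y-363)<35)&(z>14)&(z<24)
P=A[m];print(len(P),P.mean(0).round(1),cv2.minAreaRect(P[:,:2].astype(np.float32)))
a,b=plan(s,(467,363,39),-25);print(a.round(2),b.round(2))
E
python3 wr.py w1
```

```text
[466.7 365.  136.1] [-122.8   90.  -147.1] 58.8
1810 [469.  367.5  72. ] ((467.6739501953125, 364.53350830078125), (30.133447647094727, 29.38039207458496), 64.2522964477539)
892 [473.9 378.   19.5] ((472.8011169433594, 375.8357238769531), (26.94330406188965, 21.48634147644043), 66.11319732666016)
[ 9.71 -0.17  0.11] [ 0.63 -0.02  0.03]
```

View pics/w1.png

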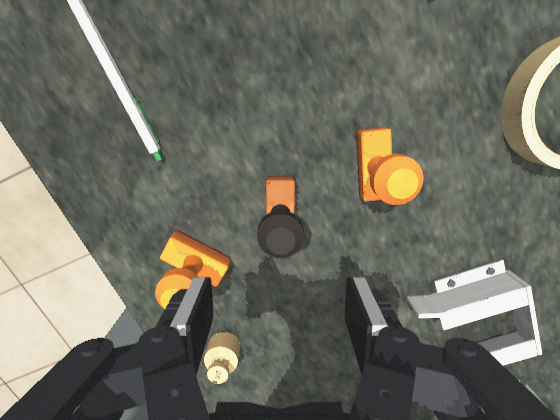

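The wrist view shows the black knob at (281,235) between the finger planes, with its base behind it at (281,192). The orange decoys at (398,180) and (178,290) are clear of the descent, so I'll go down.

Call:
servo_tool:
  commands:
    - [[80,3,-0.1,0.1,0.6,0,0],[80,5.5,-0.1,0.1,0.6,0,0],[80,7.5,-0.1,0.1,0.6,0,0],[80,8.7,-0.1,0.1,0.6,0,0],[80,9.4,-0.1,0.1,0.6,0,0],[80,9.6,-0.1,0.1,0.6,0,0],[80,9.6,-0.1,0.1,0.6,0,0]]

```text
time: 2.25
tool_pos: [467.9, 364.1, 41.0]
tcp_rot: [57.1, 89.9, 31.9]
ft_force: [-0.1, -0.5, 0.1]
finger_gap: 58.7
```

```bash
python3 wr.py w2
```

```text
[467.9 364.1  41. ] [57.1 89.9 31.9] 58.7
9500 [466.6 371.   70.8] ((464.41363525390625, 367.5344543457031), (27.70613670349121, 76.38151550292969), 67.38770294189453)
2257 [473.3 376.6  19.3] ((470.91717529296875, 371.8397216796875), (36.40316390991211, 21.955970764160156), 65.83500671386719)
[ 0.2  -0.14 -0.03] [-0.18  0.03 -0.05]
```

View pics/w2.png

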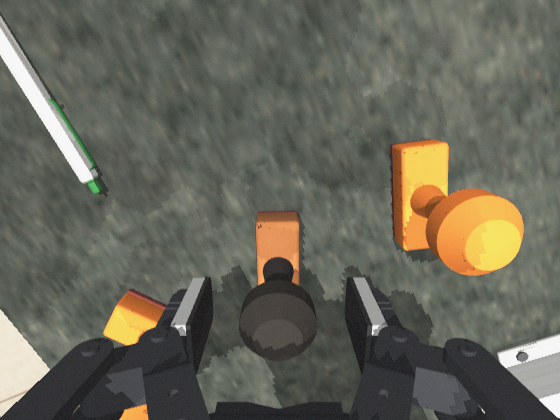

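The knob at (278,318) is centred between the pads. I'll close the gripper.

Call:
servo_tool:
  commands:
    - [[80,0.15,0,0,0,0,0],[200,0.15,0,0,0,0,0],[200,0.15,0,0,0,0,0],[200,0.15,0,0,0,0,0],[200,0.15,0,0,0,0,0],[200,0.15,0,0,0,0,0],[200,0.15,0,0,0,0,0],[200,0.15,0,0,0,0,0]]
  force: 50

```text
time: 3.1
tool_pos: [467.7, 364.0, 39.4]
tcp_rot: [60.6, 90.0, 35.4]
ft_force: [-1.5, -0.3, 5.1]
finger_gap: 28.0
```

Run:
```python
from h import *
from bench import r
s=r.sense();print(s['tool_pos'],s['finger_gap'])
for t in ((467.5,363.7,43),-25),((508,203,42),-4),((508,203,42),-25):
    a,b=plan(s,*t);print(a.round(2),b.round(2))
```

```text
[467.74166    364.03418788  39.37104286] 27.957985524569587
[-0.36 -0.04 -0.01] [-0.21  0.02 -0.04]
[ -0.27 -12.85  10.5 ] [-21.21   0.03  -0.03]
[ -0.27 -12.85  10.5 ] [-0.21  0.02 -0.04]
```

Call:
servo_tool:
  commands:
    - [[200,-0.5,0,0,0,0,0],[200,-0.5,0,0,0,0,0],[200,-0.5,-1.5,1.2,-4,0,0],[200,-0.5,-4,3.2,-8,0,0],[200,-0.5,-6.5,5.2,-13,0,0],[200,-0.5,-9,7.2,-17,0,0],[200,-0.5,-11,8.9,-21,0,0],[200,-0.5,-11,8.9,-21,0,0]]

```text
time: 3.9
tool_pos: [501.6, 223.5, 43.5]
tcp_rot: [-99.1, 89.9, -103.3]
ft_force: [0.1, -0.1, -1.7]
finger_gap: 28.0
```

Run:
```python
from h import *
from bench import r
s=r.sense();print(s['tool_pos'],s['finger_gap'])
c=r.calibration('wrist');p,d=r.snapshot('wrist');cv2.imwrite("pics/w3.png",p[...,::-1])
np.savez("pics/w3.npz",p=p,d=d,**c)
p,d=r.snapshot('side');c=r.calibration('side');np.savez("pics/side3.npz",p=p,d=d,**c)
cv2.imwrite("pics/side3.png",cv2.resize(p[130:330,180:460,::-1],None,fx=2.8,fy=2.8))
for t in ((508,203,42),-4),((502,203.3,42),-4):
    a,b=plan(s,*t);print(a.round(2),b.round(2))
```

```text
[501.64527171 223.45976964  43.48165793] 28.025140199409233
[ 0.15 -1.99  0.79] [-0.25 -0.01  0.07]
[ 0.15 -2.01  0.18] [-0.25 -0.01  0.07]
```

View pics/w3.png

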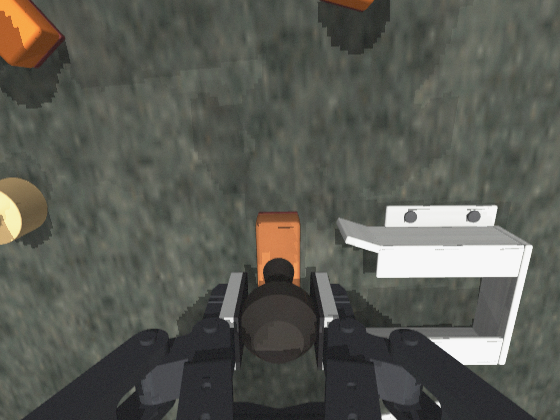

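View pics/side3.png

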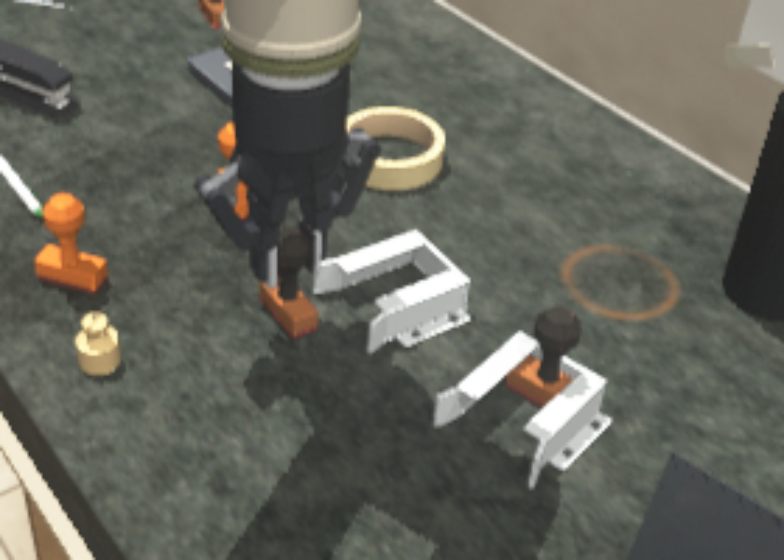

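The stamp is upright and square in the grip, base at (278,240). The holder is at the right, with its left lip edge running from (377,277) to (521,275), nearly parallel to the tool axis. I'll refine the holder pose from this wrist cloud.

Run:
```python
from h import *
p,d,A=load("w3");x,y,z=A[...,0],A[...,1],A[...,2]
white=p.min(-1)>150
m=white&(x>520)&(x<640)&(y>150)&(y<260)&(z>24)&(z<33)
Q=A[m];print(len(Q),Q.min(0),Q.max(0))
L=[]
for xx in range(524,630,8):
    s=Q[(Q[:,0]>=xx)&(Q[:,0]<xx+8)]
    if len(s)>5:
        ys=np.sort(s[:,1]);g=np.diff(ys);i=g.argmax();print(xx,len(s),ys[0].round(1),ys[i].round(1),ys[i+1].round(1),ys[-1].round(1),s[:,2].mean().round(1))
m=(x>480)&(x<525)&(y>180)&(y<270)&(z>14)&(z<27)&(p[...,0]>p[...,2]+40)
P=A[m];print("base",len(P),P.mean(0).round(1),cv2.boxPoints(cv2.minAreaRect(P[:,:2].astype(np.float32))).round(1))
```

```text
7654 [534.72412847 161.14422234  24.00231449] [624.96840241 241.9775434   30.68783431]
532 95 236.5 236.5 237.1 242.0 28.1
540 168 233.2 233.2 233.7 240.3 28.0
548 462 218.3 218.3 218.7 237.1 28.3
556 555 217.9 217.9 218.2 235.8 28.4
564 575 216.9 216.9 217.2 235.1 28.3
572 584 179.6 181.4 216.4 234.5 28.3
580 723 172.2 181.5 216.0 233.9 28.3
588 863 165.2 180.5 216.3 233.5 28.4
596 975 162.3 180.2 215.4 233.0 28.5
604 968 161.8 179.9 215.2 232.4 28.5
612 1177 161.1 205.1 206.0 232.0 28.5
620 509 165.6 170.6 172.4 231.2 28.4
base 2233 [502.7 238.3  22.9] [[490.3 215.2]
 [511.9 213.8]
 [514.2 249.4]
 [492.6 250.8]]
```

Call:
servo_tool:
  commands:
    - [[200,0,-1,0,0,0,0],[200,0.1,-1.95,0.1,0,0,0],[200,0.2,-1.95,0.1,0,0,0],[200,0.2,-1.95,0.1,0,0,0]]

```text
time: 4.4
tool_pos: [500.4, 206.8, 41.6]
tcp_rot: [-178.8, 90.0, 176.9]
ft_force: [-0.6, -1.0, -0.3]
finger_gap: 27.6
```

Run:
```python
from h import *
from bench import r
s=r.sense();print(s['tool_pos'],s['finger_gap'],s['ft_force'])
o=np.array([584.5,198.5]);t=np.radians(-3.7);u=np.array([np.cos(t),np.sin(t)]);v=np.array([-u[1],u[0]])
e=np.array(s['tool_pos'][:2])-o;print("local",e@u,e@v)
for l in (-30,10,24):
    a,b=plan(s,(*(o+u*l),41),-3.7);print(l,a.round(2),b.round(2))
c=r.calibration('wrist');p,d=r.snapshot('wrist');cv2.imwrite("pics/w4.png",p[...,::-1])
```

```text
[500.41087536 206.82855604  41.56399061] 27.619787562153963 [-0.56955804 -0.99716211 -0.31878515]
local -84.45131175043932 2.8847308414375377
-30 [ 0.05 -0.24  5.45] [-0.53 -0.02  0.  ]
10 [ 0.05 -0.2   9.45] [-0.53 -0.02  0.  ]
24 [ 0.05 -0.19 10.85] [-0.53 -0.02  0.  ]
```

View pics/w4.png

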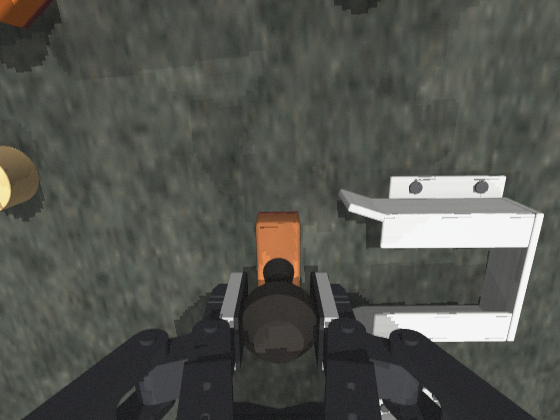

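The stamp is square to the empty holder's mouth and about 2.5 mm off its centre line. I'll correct that and enter.

Call:
servo_tool:
  commands:
    - [[200,0,-0.22,0,0,0,0],[200,0,-0.22,0.9,0,0,0],[200,0,-0.22,1.9,0,0,0],[200,0,-0.22,2.9,0,0,0],[200,0,-0.22,3.9,0,0,0],[200,0,-0.22,4.9,0,0,0],[200,0,-0.22,5.4,0,0,0],[200,0,-0.22,5.4,0,0,0]]

```text
time: 5.25
tool_pos: [555.2, 200.5, 41.8]
tcp_rot: [5.9, 90.0, 1.7]
ft_force: [-0.9, -0.2, -0.6]
finger_gap: 28.0
```

```bash
cat > loc.py <<'E'
from h import *
from bench import r
import sys
s=r.sense();print(s['tool_pos'],s['finger_gap'],s['ft_force'],s['wrist_torque'])
o=np.array([584.5,198.5]);t=np.radians(-3.7);u=np.array([np.cos(t),np.sin(t)]);v=np.array([-u[1],u[0]])
e=np.array(s['tool_pos'][:2])-o;print("local",e@u,e@v)
for l in (10,20,24):
    a,b=plan(s,(*(o+u*l),41),-3.7);print(l,a.round(2),b.round(2))
n=sys.argv[1]
c=r.calibration('wrist');p,d=r.snapshot('wrist');cv2.imwrite(f"pics/{n}.png",p[...,::-1]);np.savez(f"pics/{n}.npz",p=p,d=d,**c)
E
python3 loc.py w5
```

```text
[555.17768273 200.5273509   41.77102704] 28.00839379574714 [-0.86259445 -0.19448377 -0.57737247] [ 0.02870433 -0.01982186 -0.04749362]
local -29.392028001100364 0.13088831326842065
10 [0.08 0.02 3.94] [-0.54  0.01 -0.  ]
20 [0.08 0.03 4.94] [-0.54  0.01 -0.  ]
24 [0.08 0.04 5.34] [-0.54  0.01 -0.  ]
```

View pics/w5.png

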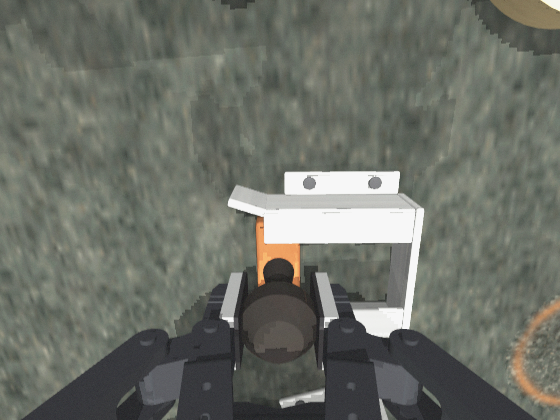

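The base has entered under the lip at (285,225), square and without contact force. I'll go on inwards.

Call:
servo_tool:
  commands:
    - [[200,0,0,0.8,0,0,0],[200,0,0,1.7,0,0,0],[200,0,0,2.6,0,0,0],[200,0,0,3.5,0,0,0],[200,0,0,4.3,0,0,0],[200,0.1,0,4.8,0,0,0],[200,0.1,0,5.0,0,0,0],[200,0.1,0,5.0,0,0,0]]

```text
time: 6.1
tool_pos: [604.3, 196.9, 40.5]
tcp_rot: [-162.7, 90.0, -166.9]
ft_force: [-0.3, 0.3, 0.2]
finger_gap: 27.8
```

```bash
python3 loc.py w6
```

```text
[604.25697678 196.93358118  40.52743253] 27.79453434722461 [-0.25701841  0.30567824  0.22794983] [0.02710159 0.00387742 0.02248726]
local 19.816880323131176 -0.28819049432620386
10 [-0.05  0.02 -0.98] [-0.52 -0.03  0.01]
20 [-0.05  0.03  0.02] [-0.52 -0.03  0.01]
24 [-0.05  0.03  0.42] [-0.52 -0.03  0.01]
```

View pics/w6.png

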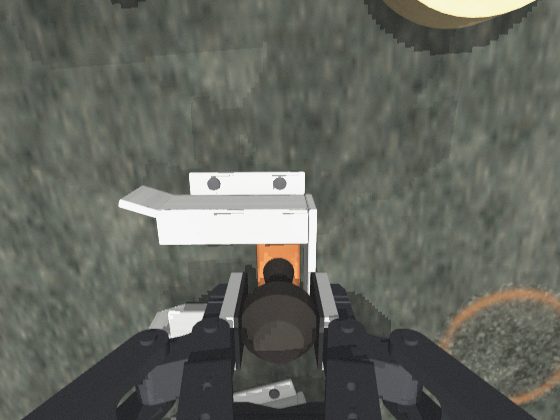

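A small gap to the stop remains. I'll creep in and watch the force.

Call:
servo_tool:
  commands:
    - [[200,0.05,0,0.1,0,0,0],[200,0.1,0,0.2,0,0,0],[200,0.1,0,0.3,0,0,0],[200,0.1,0,0.3,0,0,0]]

```text
time: 6.55
tool_pos: [607.1, 196.8, 39.8]
tcp_rot: [-173.6, 90.0, -177.8]
ft_force: [-0.2, -0.1, -1.0]
finger_gap: 27.8
```

Call:
servo_tool:
  commands:
    - [[200,0,0,0.1,0,0,0],[200,0,0,0.1,0,0,0],[200,0,0,0.1,0,0,0]]

```text
time: 6.85
tool_pos: [607.5, 196.9, 39.6]
tcp_rot: [-179.4, 89.9, 176.4]
ft_force: [-6.3, 1.9, 2.7]
finger_gap: 28.1
```

Contact with the stop reads 6 N. I'll set down the last fraction and release.

Call:
servo_tool:
  commands:
    - [[200,0.05,0,-0.05,0,0,0],[170,0.05,0,-0.05,0,0,0],[140,0.05,0,-0.05,0,0,0],[110,0.05,0,-0.05,0,0,0],[90,0.05,0,-0.05,0,0,0],[80,0.05,0,-0.05,0,0,0],[80,0.05,0,-0.05,0,0,0]]

```text
time: 7.55
tool_pos: [607.9, 196.7, 39.3]
tcp_rot: [1.4, 90.0, -2.8]
ft_force: [-0.3, 0.8, 0.8]
finger_gap: 58.8
```

Call:
servo_tool:
  commands:
    - [[80,-0.5,0,0,0,0,0],[80,-1.5,0,0,0,0,0],[80,-3,0,0,0,0,0],[80,-5,0,0,0,0,0],[80,-8,0,0,0,0,0],[80,-12,0,0,0,0,0],[80,-12,0,0,0,0,0]]

```text
time: 8.25
tool_pos: [612.0, 197.9, 168.9]
tcp_rot: [17.5, 89.3, 13.3]
ft_force: [0.2, -0.0, 0.8]
finger_gap: 58.7
```

```bash
python3 loc.py w7
python3 - <<'E'
from h import *
from bench import r
p,d=r.snapshot('side');c=r.calibration('side');np.savez("pics/side7.npz",p=p,d=d,**c)
cv2.imwrite("pics/side7.png",cv2.resize(p[130:330,180:460,::-1],None,fx=2.8,fy=2.8))
o=np.array([584.5,198.5]);t=np.radians(-3.7);u=np.array([np.cos(t),np.sin(t)]);v=np.array([-u[1],u[0]])
for n in ("w7","side7"):
    p,d,A=load(n)
    for lab,z0,z1,cc in (("knob",50,85,0),("base",12,25,1),("weight",10,60,0)):
        c0=(363,260) if lab=="weight" else (608,197)
        m=(abs(A[...,0]-c0[0])<32)&(abs(A[...,1]-c0[1])<32)&(A[...,2]>z0)&(A[...,2]<z1)
        if cc: m&=p[...,0]>p[...,2].astype(int)+40
        P=A[m]
        if len(P)>5:
            rc=cv2.minAreaRect(P[:,:2].astype(np.float32));e=np.array(rc[0])-o
            print(n,lab,len(P),P.mean(0).round(1),"local",round(e@u,1),round(e@v,1),np.round(rc[0]+rc[1]+(rc[2],),1),P[:,2].max().round(1))
E
```

```text
[612.02890374 197.85824136 168.85434594] 58.701918889967956 [ 0.19467387 -0.04249059  0.75937705] [-6.51431747e-05 -4.05103664e-02  2.18010171e-02]
local 27.51293715999196 1.1360827347521325
10 [12.76 -0.18 -1.91] [-0.5   0.71 -0.22]
20 [12.77 -0.17 -0.91] [-0.5   0.71 -0.22]
24 [12.78 -0.17 -0.51] [-0.5   0.71 -0.22]
w7 knob 1396 [607.6 200.   72.2] local 23.0 0.3 [607.4 197.3  29.5  29.2  86.1] 78.9
w7 base 334 [608.3 206.6  19.5] local 23.1 7.9 [608.1 204.9  14.5  21.3  84.8] 22.6
side7 knob 183 [602.1 190.5  68.2] local 20.4 -4.3 [604.5 192.9  23.9  29.   55.8] 77.9
side7 base 81 [602.5 205.9  18.4] local 20.3 7.3 [605.2 204.5  22.4  32.8   2.2] 24.1
side7 weight 225 [362.  255.7  24.9] local -225.0 45.1 [362.9 258.   28.8  29.5  65.2] 41.2
```

View pics/w7.png

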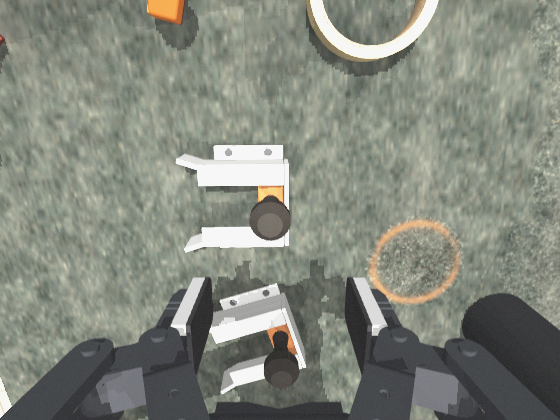

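View pics/side7.png

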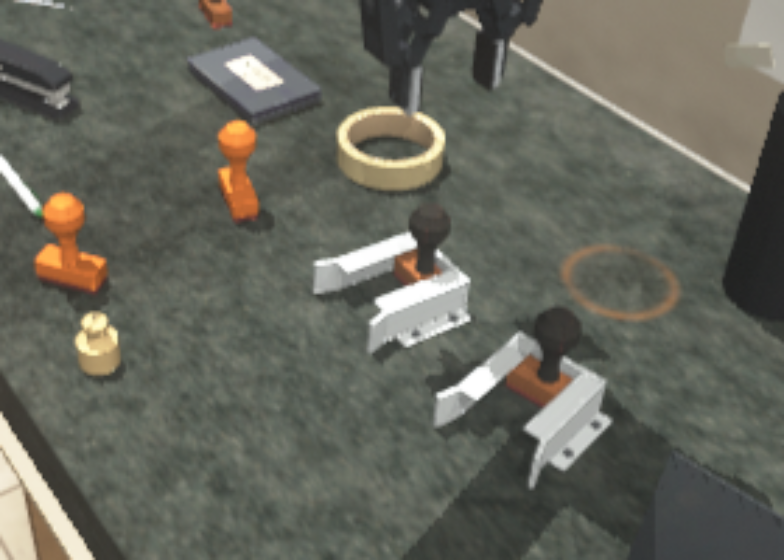

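The stamp stands upright at the back stop, knob at (270,218) in the wrist view. The gripper is clear and the weight is unmoved. I'll let the arm settle, then hand in.

Call:
servo_tool:
  commands:
    - [[80,0,0,0,0,0,0],[80,0,0,0,0,0,0],[80,0,0,0,0,0,0]]

```text
time: 8.65
tool_pos: [606.9, 196.6, 157.9]
tcp_rot: [-163.2, 89.9, -167.4]
ft_force: [-0.8, 0.4, 0.4]
finger_gap: 58.4
```

```bash
python3 -c "
from bench import r
print(r.sense()['qd']);print(r.hand_in())"
```

```text
[-0.09423122 -0.04240118 -0.17968841  0.08379834  0.02901755  0.01523379]
the job is handed in; nothing more can be done
None
```

I gripped the black-knobbed stamp nearest the holders by its knob and slid it low into the empty holder. I pushed it until it touched the back stop (about 6 N), released it, raised the gripper clear and handed the job in at about 8.7 s.

- **Final position:** the last wrist depth check put the knob axis at x = +23.0 mm, y = +0.3 mm in the holder frame, against +24 and 0 for fully home. The top was about 79 mm high, so it stands upright on the worktop. The holder frame is my own fit from the camera images.
- **Check weight:** it measured within about 1 mm of where it started.
- **Disagreements:**
  - The side camera, which sees only one face of the knob, gave x = +20.4 mm, y = −4.3 mm; this is still within tolerance.
  - An early fit first picked up the lower orange decoy. I caught it from the coordinates and colour before any move.
- **Not confirmed:** squareness after release was judged by eye, because the lips hide part of the base; it had measured square to the holder in the grip. Hand-in reported no verdict.

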